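# Shim the clamp bridges and work the treadle

### The job

Fit the loose spacer plates lying at the front to the three steel clamp bridges: each bridge gets the spacer that slides snugly under it, so try them, and push it fully home against the stop at the back; a plate too thick for every bridge goes flat into the grey tray, and a bridge whose plate is not there stays empty. When all the plates are sorted, press the treadle down to its stop, hold it there for a second and let it come up again; the plates must still be in place at the end, and the other things on the cabinet are to be left alone.

Things in the scene. Friction and masses are not known exactly. Their poses are not given: they have to be found in the camera images.
- spacer_a: loose aluminium spacer plate, 90 x 44 mm, 0.15 to 0.3 kg, lying flat; origin: centre of its underside, x along its length, z up; both ends alike. The four plates differ only in thickness (16, 21, 26, 31 mm, one of each); which letter has which is not told: look or feel. Three or four are there in a run (absent: None)
- spacer_b: loose aluminium spacer plate, 90 x 44 mm, 0.15 to 0.3 kg, lying flat; origin: centre of its underside, x along its length, z up; both ends alike. The four plates differ only in thickness (16, 21, 26, 31 mm, one of each); which letter has which is not told: look or feel. Three or four are there in a run (absent: None)
- spacer_c: loose aluminium spacer plate, 90 x 44 mm, 0.15 to 0.3 kg, lying flat; origin: centre of its underside, x along its length, z up; both ends alike. The four plates differ only in thickness (16, 21, 26, 31 mm, one of each); which letter has which is not told: look or feel. Three or four are there in a run (absent: None)
- spacer_d: loose aluminium spacer plate, 90 x 44 mm, 0.15 to 0.3 kg, lying flat; origin: centre of its underside, x along its length, z up; both ends alike. The four plates differ only in thickness (16, 21, 26, 31 mm, one of each); which letter has which is not told: look or feel. Three or four are there in a run (absent: None)
- bridge_a: fixed dark steel clamp bridge, 46 mm high, 108 mm wide (y), 53 mm deep (x), with a plunger on top that sinks as the treadle goes down. A tunnel runs under it along x. Origin: on the floor in the middle of the tunnel; x points into it, away from the robot; z up. The three look alike but their tunnels are 17.5, 22.5 and 27.5 mm high, one of each; which is which is not told
- bridge_b: fixed dark steel clamp bridge, 46 mm high, 108 mm wide (y), 53 mm deep (x), with a plunger on top that sinks as the treadle goes down. A tunnel runs under it along x. Origin: on the floor in the middle of the tunnel; x points into it, away from the robot; z up. The three look alike but their tunnels are 17.5, 22.5 and 27.5 mm high, one of each; which is which is not told
- bridge_c: fixed dark steel clamp bridge, 46 mm high, 108 mm wide (y), 53 mm deep (x), with a plunger on top that sinks as the treadle goes down. A tunnel runs under it along x. Origin: on the floor in the middle of the tunnel; x points into it, away from the robot; z up. The three look alike but their tunnels are 17.5, 22.5 and 27.5 mm high, one of each; which is which is not told
- bridge_a_home (a point): floor point under the centre of a spacer fully home in bridge_a: 22.5 mm along -x from the bridge's origin (same axes). The tunnel is 45 mm long and 56 mm wide on the cabinet top, open towards the robot, closed at the far end by a stop wall; at home the spacer's end touches that wall and its rear 45 mm stand out
- bridge_b_home (a point): floor point under the centre of a spacer fully home in bridge_b: 22.5 mm along -x from the bridge's origin (same axes). The tunnel is 45 mm long and 56 mm wide on the cabinet top, open towards the robot, closed at the far end by a stop wall; at home the spacer's end touches that wall and its rear 45 mm stand out
- bridge_c_home (a point): floor point under the centre of a spacer fully home in bridge_c: 22.5 mm along -x from the bridge's origin (same axes). The tunnel is 45 mm long and 56 mm wide on the cabinet top, open towards the robot, closed at the far end by a stop wall; at home the spacer's end touches that wall and its rear 45 mm stand out
- tray: fixed open grey plastic tray, 150 (x) x 130 (y) x 22 mm high, walls and floor 4 mm; origin at the centre of its underside
- treadle (a joint): the hinged steel treadle at the right, a spring plate 125 mm long and 66 mm wide on a grey base plate: 0 = up (its spring holds it there), 0.30 rad = down on its stop. The hinge lies along the far side, the end near the robot goes down. About 4 N at the pad starts it moving, about 11 N holds it at the stop; it springs back by itself
- treadle_pad (a point): middle of the upper face of the rubber pad (60 x 60 mm) on the near end of the treadle, about 66 mm above the cabinet top when up; it goes down 28 mm and about 6 mm towards the robot to the stop
- marker: loose dark blue marker pen, 136 mm, lying at the near edge; origin under its centre; bystander
- masking_tape: loose roll of masking tape, 90 mm across, 24 mm high; origin under its centre; bystander
- polishing_stone: loose dark grey polishing stone, 12 x 86 x 8 mm; origin under its centre; bystander
- compound_bar: loose bar of polishing compound, 39 x 89 x 32 mm; origin under its centre; bystander
- paste_pot: loose paste pot with a brown cap, 57 mm across, 36 mm high; origin under its centre; bystander

How it is judged:
On the way, in this order (a step that is already met when the one before it is completed fails the run):
1. every spacer present is home in the bridge it fits snugly, and the too thick one, if present, is in the tray (x of spacer_a in the frame of bridge_b_home between -0.006 and 0.006 m and y of spacer_a in the frame of bridge_b_home between -0.012 and 0.012 m and height (world z) of each of spacer_a, spacer_b, spacer_d below 0.005 m and angle between the x axis of spacer_a and the x axis of bridge_b, either way round below 0.25 rad and x of spacer_b in the frame of bridge_c_home between -0.006 and 0.006 m and y of spacer_b in the frame of bridge_c_home between -0.012 and 0.012 m and angle between the x axis of spacer_b and the x axis of bridge_c, either way round below 0.25 rad and x of spacer_d in the frame of bridge_a_home between -0.006 and 0.006 m and y of spacer_d in the frame of bridge_a_home between -0.012 and 0.012 m and angle between the x axis of spacer_d and the x axis of bridge_a, either way round below 0.25 rad and x of spacer_c in the frame of tray between -0.055 and 0.055 m and y of spacer_c in the frame of tray between -0.045 and 0.045 m and height (world z) of spacer_c below 0.012 m and angle between spacer_c's own z axis and vertical below 0.12 rad), for 0.2 s.
2. the treadle is held down at its stop (value of joint treadle above 0.27 rad), for 0.5 s.
At the end, for the whole second after the job is handed in: each spacer present lies still in its snug bridge (16 mm in 17.5, 21 in 22.5, 26 in 27.5), within 6 mm of home, 12 mm sideways, 0.25 rad; the 31 mm plate, if present, flat in the tray, centre within 55 x 45 mm of the tray's; treadle up (below 0.03 rad) (all of step 1 and linear speed of each of spacer_a, spacer_b, spacer_c, spacer_d below 0.02 m/s and value of joint treadle below 0.03 rad); the robot touches nothing.
It fails at once if a bystander (marker, tape, stone, compound bar, paste pot) is moved more than 4 cm (distance of any of marker, masking_tape, polishing_stone, compound_bar, paste_pot from where it was at the start of the episode above 0.04 m).
Of spacer_a, spacer_b, spacer_c, spacer_d only 3 to 4 are there at a start; the rules pass over those that are not, and their reading is None.
At some moment in a run one of spacer_a, spacer_b, spacer_c, spacer_d may be knocked a few centimetres aside while the robot is not near it.
Once in a run the grip may slacken for a moment while it holds something.
It also fails if it takes over 210 s, if anything falls off the work surface, if the arm or the gripper's body presses on something with over 40 N, if the wrist force passes 120 N, or if a joint passes its speed limit or range.

### The arm

A 7-joint arm with a two-finger parallel gripper is mounted at the origin on a cart in front of the work surface, level with it; the furniture and walls round the work are solid. World frame = base frame: x ahead of the robot, y to its left, z up, the work surface at z = 0. Lengths are in m, angles in rad, forces in N, time in s.
With the tool pointing down it reaches from about 0.4 to 0.85 m from the base axis. Payload 10.4 kg.
Tool frame: the origin (TCP) lies midway between the tips of the shut fingers; the grasp point (between the pads) lies 19 mm behind it; z points along the fingers, y is the line along which they close (so a half turn about z gives the same grasp; the last joint's range is limited). The gripper opens to 85 mm and grips with 20 to 120 N. Pads are 22 mm wide; open, the fingers measure 114 mm over their backs; the gripper's body (76 mm by 85 mm) begins 54 mm behind the grasp point. The pads swing forward as they close: fully open they stand 13 mm farther back than shut.
Start: joints at [1.291, 0.332, -0.065, 1.46, 0.022, 1.35, -0.088], TCP at [0.159, -0.605, 0.231] pointing down, gripper open.
Joint ranges: [-2.6, 2.6], [-0.5, 2.12], [-1.47, 1.34], [0.16, 2.42], [-1.27, 4.41], [0.06, 2.06], [-2.6, 2.6]. Speed limits (rad/s): [2.22, 2.22, 2.79, 2.79, 3.14, 3.14, 3.14].

### API

Orientations are given as a rotation vector (axis times angle).
In Python, from plant import robot gives the robot as it stands.
- The arm moves only by the tool apply_moves, never from a script. Its argument "motion" is a list that holds one entry, the list of rows, each a list of 6 numbers: the shift along the tool's x, y, z each as a share of 400 mm, from -1 to 1, then the turn, a rotation vector about the tool's x, y, z each as a share of 90 degrees, from -1 to 1. In form: [[[dx, dy, dz, ax, ay, az], ...]]. A call has 1 to 12 rows; each row is the pose to reach, as a shift and turn from the pose commanded when the call began, along the tool's axes at that moment; what a row does not reach only later rows make up. A row lasts 1/12 s, in which the tool goes at most 41.7 mm and 7.16 degrees, less where a joint would pass 70% of its speed; a pose out of reach is approached as far as the arm can. A call with a number of a shift or a turn outside -1 to 1 is refused whole. A call with a gripper value outside its range is refused whole. "claw" is the gripper's target within -1 to 1 (fully open at 1, half-way at 0, shut at -1), set as the call begins (left out, the last holds). The fingers move at their own pace and stop on an object; "force" is the grip in N (left out, the last holds). Time passes only in rows, so rows that repeat a pose let the fingers close. It gives the time, the measured TCP pose, the force, the opening and the grip force at its end, in the units of the state.
- robot.get_obs(): the state, without advancing time (a new reading comes with each control period).
- robot.read_camera(name): name is "scene" or "top" or "wrist"; returns a dict with "pixels" (480x640x3 uint8, red, green, blue), "fov_y" (degrees; the focal length in pixels is half the picture's height over the tangent of half this angle, whatever the lens; pixels are square), "cx", "cy" (the principal point, pixels), "rvec" (rotation vector, rad) and "tvec" (3), from world to camera coordinates, as OpenCV has them. Camera axes: x right, y down, z forward; pixel columns grow to the right and rows downward; lengths in m; the calibration is good to about 2 mm. A picture is of the moment at which its call begins. There is no depth.
- robot.hand_in(): hands the job in; it is judged then, once.
The state is a dict: "time": time; "joint_pos": joint angles; "joint_velocities": joint speeds; "joint_torque": joint torques, N m; "position": TCP position; "eef_rot": TCP orientation; "contact_force": force on the tool from outside, world axes, zero at the start; "ft_torque": the same for the moment, N m; "opening": finger opening in m; "gripper_force": force on a finger pad.
Only numpy, scipy, OpenCV 4.12 (cv2) and the standard library are available. Lean on these libraries where they do the work, as an engineer would, in place of code of your own. Each camera call takes 0.05 s, during which the arm holds its last target. There are 200 camera calls.

## Working session

There is one attempt and no reset: what is moved stays moved. The work goes in short steps, Python scripts to look and compute and a tool call to move; the robot and the scene stay as the last step left them, time stands still between calls to the robot, and variables do not carry over. Pictures are saved under pics/ and viewed, at most 14 in all, crops included, and the job is handed in when it is done.

Besides the shell and the picture viewer there is one more tool, called after "Call:" as a command line: name --argument value ..., lists and objects as JSON in quotes. apply_moves: Moves the arm, as the interface text tells. Shift numbers are shares of 400 mm and turn numbers shares of 90 degrees, none past 1 either way. Its arguments: {"type":"object","properties":{"motion":{"type":"array"},"claw":{"type":"number"},"force":{"type":"number"}},"required":["motion"]}

```bash
mkdir -p pics; ls; cat > h.py <<'E'
import numpy as np, cv2
from plant import robot
def cam(n):
    c=robot.read_camera(n); p=c["pixels"]; h=p.shape[0]
    f=h/2/np.tan(np.radians(c["fov_y"])/2)
    c["K"]=np.array([[f,0,c["cx"]],[0,f,c["cy"]],[0,0,1]]); c["R"]=cv2.Rodrigues(np.array(c["rvec"],float))[0]; c["t"]=np.array(c["tvec"],float)
    return c
def ray(c,uv,z):
    d=c["R"].T@np.linalg.inv(c["K"])@np.array([uv[0],uv[1],1.]); o=-c["R"].T@c["t"]
    return o+d*(z-o[2])/d[2]
def proj(c,P):
    q=c["K"]@(c["R"]@np.array(P,float)+c["t"]); return q[:2]/q[2]
def save(c,name,box=None,s=1):
    im=c["pixels"][:,:,::-1]
    if box: im=im[box[1]:box[3],box[0]:box[2]]
    cv2.imwrite("pics/"+name,cv2.resize(im,None,fx=s,fy=s,interpolation=cv2.INTER_CUBIC))
E
python3 - <<'E'
from h import *
for n in("top","scene"):
    c=cam(n); save(c,n+"0.png"); print(n,c["fov_y"],-c["R"].T@c["t"],c["R"][2])
print(robot.get_obs())
E
```

```text
pics
top 45.55780885124956 [0.33616779 0.02371396 1.48622302] [ 0.12380832 -0.01849206 -0.99213383]
scene 57.07434418465672 [0.08735126 0.44446635 0.78170235] [ 0.46853863 -0.44509228 -0.76312805]
{'time': 0.1, 'joint_pos': array([ 1.29140181,  0.33281908, -0.06468207,  1.46087867,  0.02159306,
        1.3499419 , -0.08851158]), 'joint_velocities': array([-4.24096296e-05, -2.55688123e-03,  1.81996440e-03, -1.81879582e-03,
       -7.42917978e-04,  1.51373104e-03,  7.96542681e-04]), 'joint_torque': array([ 2.28497578e-03, -6.26747274e+01,  4.96948161e-02, -3.92430031e+01,
        1.63179991e-02,  6.91929337e-03,  9.14873885e-05]), 'position': array([ 0.1586339 , -0.60416043,  0.23057878]), 'eef_rot': array([-3.11441396e+00, -4.02077830e-01,  3.69114832e-04]), 'contact_force': array([ 0.49753142, -0.49419795,  0.0969098 ]), 'ft_torque': array([ 0.02756331,  0.03004257, -0.05012533]), 'gripper_force': 0.0, 'opening': 0.08505679507302451}
```

View pics/top0.png

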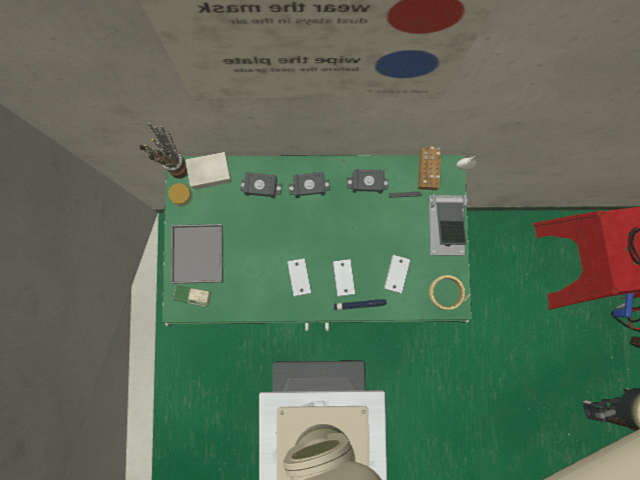

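View pics/scene0.png

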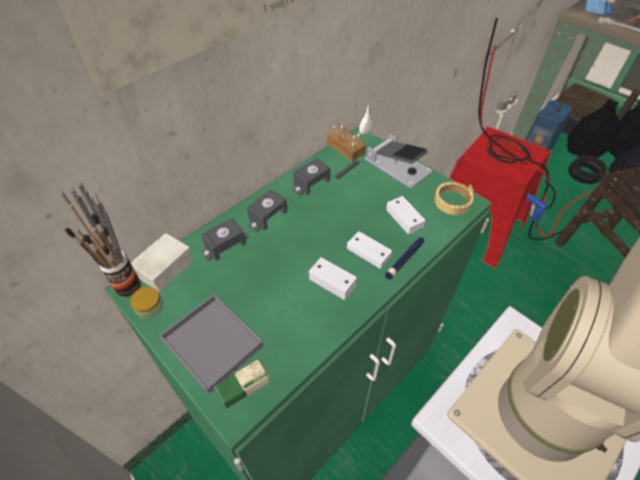

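The top view shows three white plates at px (299,277), (344,277) and (397,273), and bridges at (261,184), (309,184) and (368,180). The tray is at (198,254), the treadle pad at about (453,232) and the marker at (360,304). The scene view agrees, and no fourth plate is visible.

```bash
python3 - <<'E'
from h import *
c=cam("top"); im=c["pixels"].astype(int)
m=((im.min(2)>150)).astype(np.uint8)
def rects(c,m,z,amin,amax,box):
    cs,_=cv2.findContours(m,cv2.RETR_EXTERNAL,cv2.CHAIN_APPROX_NONE)
    for k in cs:
        a=cv2.contourArea(k); (u,v),_,_=cv2.minAreaRect(k)
        if amin<a<amax and box[0]<u<box[2] and box[1]<v<box[3]:
            P=np.array([ray(c,q[0],z)[:2]*1000 for q in k],np.float32); r=cv2.minAreaRect(P)
            print(round(u),round(v),a,np.round(r[0],1),np.round(r[1],1),round(r[2],1))
print("plates");rects(c,m,.022,200,2000,(165,150,470,325))
d=(im.max(2)<95)&(im.max(2)-im.min(2)<25)
print("dark");rects(c,d.astype(np.uint8),.046,60,3000,(165,150,470,325))
g=(im.max(2)-im.min(2)<25)&(im.max(2)>85)&(im.max(2)<190)
print("grey");rects(c,g.astype(np.uint8),.022,60,4000,(165,150,470,325))
w=cam("wrist"); o=robot.get_obs(); Rt=cv2.Rodrigues(o["eef_rot"])[0]
print(w["fov_y"],"cam in tool",Rt.T@(-w["R"].T@w["t"]-o["position"]),"axes in tool\n",(w["R"]@Rt).round(3))
s=cam("scene")
a=np.hstack([cv2.resize(x,(400,600) if 0 else None,fx=4,fy=4,interpolation=cv2.INTER_CUBIC) for x in[s["pixels"][155:262,200:335,::-1]]])
cv2.imwrite("pics/br.png",a)
E
```

```text
plates
343 277 567.0 [439.8 -57.7] [89.2 45.4] 6.7
299 277 569.5 [441.7  57.3] [89.8 45.2] 10.4
397 273 583.0 [ 448.2 -195.5] [46.3 90. ] 74.5
446 230 419.5 [ 560.5 -327.4] [ 83.9 126.5] 89.8
207 169 1008.0 [726.9 296.1] [ 72.3 104.6] 11.4
dark
363 304 138.0 [ 370.5 -105.8] [ 15.9 110. ] 5.2
452 230 574.5 [ 555. -335.] [73.6 64.9] 2.8
405 194 98.0 [ 650.3 -217.7] [11.  82.9] 2.6
310 186 165.5 [670.5  27.2] [99.5 58.2] 85.1
261 185 184.0 [676.5 152.4] [100.8  58.6] 85.0
367 180 551.0 [ 687.  -120.4] [98.1 60.7] 89.7
179 170 89.5 [718.  362.1] [44.9 52. ] 38.1
grey
196 254 2891.5 [503.9 318.9] [151.6 131.3] 1.2
401 194 66.5 [ 655.6 -212.5] [11.8 65.9] 2.2
308 183 640.0 [687.5  30.7] [ 52.3 106.3] 6.2
257 183 571.5 [688.1 164. ] [87.  52.8] 83.9
367 179 634.0 [ 697.3 -123.4] [105.8  52.3] 87.1
67.12102742888541 cam in tool [ 0.0716371  -0.00024301 -0.14184351] axes in tool
 [[-0.001  1.    -0.001]
 [-0.961 -0.001 -0.278]
 [-0.278  0.001  0.961]]
```

View pics/br.png

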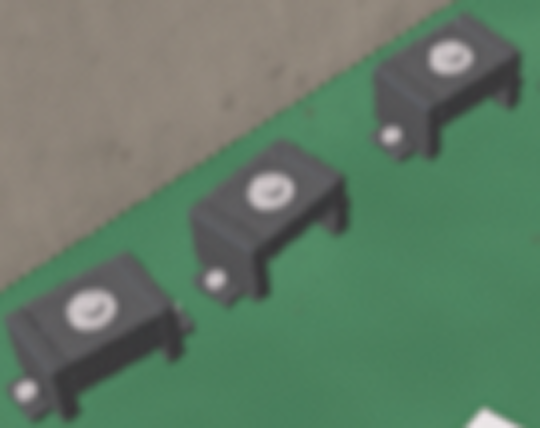

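The crop suggests the left bridge (near y=0.16) has the thickest lintel, so the lowest tunnel. The middle and right ones look taller. I'll get a closer look with the wrist camera.

```bash
cat >> h.py <<'E'
def Rtool(yaw,tilt=0):
    # tool x at heading yaw (deg) , z down; tilt>0 leans tool z towards -toolx(the way the camera looks)
    y=np.radians(yaw); t=np.radians(tilt)
    X=np.array([np.cos(y),np.sin(y),0]); Z=np.array([0,0,-1.])
    z=Z*np.cos(t)-X*np.sin(t); x=X*np.cos(t)+Z*np.sin(t)
    return np.c_[x,np.cross(z,x),z]
def row(pos,yaw,tilt=0,frm=None):
    o=robot.get_obs(); p0=o["position"]; R0=cv2.Rodrigues(o["eef_rot"])[0]
    if frm: p0=np.array(frm[0]); R0=Rtool(*frm[1:])
    d=R0.T@(np.array(pos)-p0)/.4; r=cv2.Rodrigues(R0.T@Rtool(yaw,tilt))[0].ravel()/(np.pi/2)
    return np.r_[d,r].round(4).tolist()
def st():
    o=robot.get_obs(); R=cv2.Rodrigues(o["eef_rot"])[0]
    print("t",round(o["time"],2),"p",(o["position"]*1000).round(1),"yaw",np.degrees(np.arctan2(R[1,0],R[0,0])).round(2),"zax",R[:,2].round(3),"F",o["contact_force"].round(1),"op",round(o["opening"]*1000,1),"gf",round(o["gripper_force"],1),"q",o["joint_pos"].round(2))
E
python3 -c "
from h import *
print(row((.40,-.35,.33),55)); print(row((.42,-.05,.33),95))"
```

```text
[0.745, -0.4619, -0.2473, -0.0004, -0.0001, -0.4476]
[0.9839, -1.1746, -0.2469, -0.0003, -0.0003, -0.892]
```

Call:
apply_moves --motion '[[[0.0, 0, -0.2, 0, 0, 0], [0.745, -0.46, -0.25, 0, 0, -0.45], [0.745, -0.46, -0.25, 0, 0, -0.45], [0.745, -0.46, -0.25, 0, 0, -0.45], [0.745, -0.46, -0.25, 0, 0, -0.45], [0.745, -0.46, -0.25, 0, 0, -0.45], [0.745, -0.46, -0.25, 0, 0, -0.45], [0.745, -0.46, -0.25, 0, 0, -0.45], [0.85, -0.7, -0.25, 0, 0, -0.7], [0.9, -1, -0.25, 0, 0, -0.89], [0.9, -1, -0.25, 0, 0, -0.89], [0.9, -1, -0.25, 0, 0, -0.89]]]'

```text
time: 1.25
position: [0.3901, -0.2317, 0.3277]
eef_rot: [2.33, 2.107, -0.0]
contact_force: [0.6, -0.6, 0.0]
opening: 0.0857
gripper_force: 0.0
```

```bash
python3 -c "
from h import *
st();print(row((.42,0.02,.30),180,30))"
```

```text
t 1.25 p [ 390.1 -231.7  327.7] yaw 84.23 zax [-0. -0. -1.] F [ 0.6 -0.6  0. ] op 85.7 gf 0.0 q [ 0.93 -0.07 -0.47  1.7  -0.03  1.5   0.37]
[0.6337, 0.011, 0.069, -0.2781, -0.2511, -1.0372]
```

Call:
apply_moves --motion '[[[0.63, 0.01, 0.0, 0, 0, -0.9], [0.63, 0.01, 0.0, 0, 0, -0.9], [0.63, 0.01, 0.0, 0, 0, -0.9], [0.63, 0.01, 0.0, 0, 0, -0.9], [0.63, 0.01, 0.0, 0, 0, -0.9], [0.63, 0.01, 0.0, 0, 0, -0.9], [0.63, 0.01, 0.0, 0, 0, -0.9], [0.63, 0.01, 0.0, 0, 0, -0.9], [0.63, 0.01, 0.0, 0, 0, -0.9], [0.63, 0.01, 0.0, 0, 0, -0.9], [0.63, 0.01, 0.0, 0, 0, -0.9], [0.63, 0.01, 0.0, 0, 0, -0.9]]]'

```text
time: 2.25
position: [0.4209, 0.0164, 0.3277]
eef_rot: [0.402, 3.116, -0.0]
contact_force: [-0.1, -0.4, 0.1]
opening: 0.0853
gripper_force: 0.0
```

```bash
python3 -c "
from h import *
st();print(row((.48,0.02,.22),180,30))"
```

```text
t 2.25 p [420.9  16.4 327.7] yaw 165.3 zax [ 0. -0. -1.] F [-0.1 -0.4  0.1] op 85.3 gf 0.0 q [ 0.61 -0.15 -0.66  1.76 -0.09  1.5   1.28]
[-0.1405, 0.0463, 0.2693, -0.0429, -0.3314, -0.1595]
```

Call:
apply_moves --motion '[[[-0.14, 0.046, 0.27, -0.043, -0.331, -0.16], [-0.14, 0.046, 0.27, -0.043, -0.331, -0.16], [-0.14, 0.046, 0.27, -0.043, -0.331, -0.16], [-0.14, 0.046, 0.27, -0.043, -0.331, -0.16], [-0.14, 0.046, 0.27, -0.043, -0.331, -0.16], [-0.14, 0.046, 0.27, -0.043, -0.331, -0.16], [-0.14, 0.046, 0.27, -0.043, -0.331, -0.16], [-0.14, 0.046, 0.27, -0.043, -0.331, -0.16]]]'

```text
time: 2.92
position: [0.4806, 0.0198, 0.221]
eef_rot: [0.01, 2.618, -0.002]
contact_force: [0.0, 0.5, 0.8]
opening: 0.0857
gripper_force: 0.0
```

```bash
python3 -c "
from h import *
st();c=cam('wrist');save(c,'w1.png');print(-c['R'].T@c['t'])
import pickle;pickle.dump(c,open('w1.pkl','wb'))"
```

```text
t 2.92 p [480.6  19.8 221. ] yaw 179.57 zax [ 0.5   -0.003 -0.866] F [0.  0.5 0.8] op 85.7 gf 0.0 q [ 0.51 -0.37 -0.58  2.23 -0.24  0.71  1.61]
[0.34951802 0.021298   0.30873842]
```

View pics/w1.png

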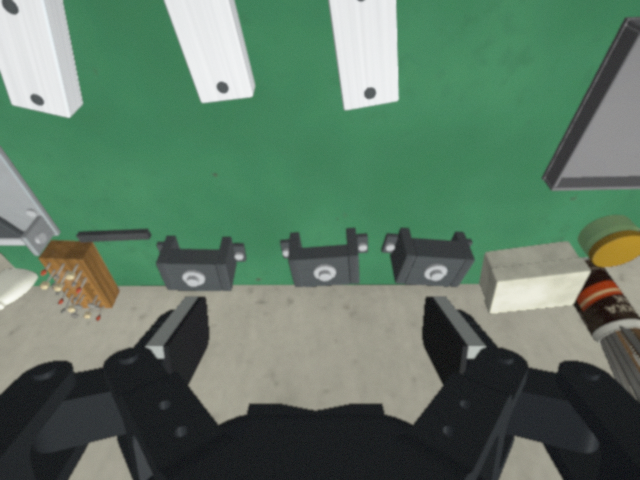

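The wrist view is upside down, with the robot side at the top. It shows the bridges at px (197,270), (324,265) and (430,262) and the plates along the top edge. I'll enlarge and flip the bridges.

```bash
python3 -c "
from h import *
import pickle
c=pickle.load(open('w1.pkl','rb'));im=c['pixels'][::-1,::-1,::-1]
a=[cv2.resize(im[480-300:480-222,640-u-52:640-u+52],None,fx=7,fy=7,interpolation=cv2.INTER_CUBIC)[:, :] for u in (430,324,200)]
a=[np.clip(x.astype(float)*1.6,0,255).astype(np.uint8)[:, 60:660] for x in a]
a=[cv2.resize(x,(600,546)) for x in a]
h=[x[260:460] for x in a]
cv2.imwrite('pics/w1b.png',np.vstack(h))"
```

```text
(no output)
```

View pics/w1b.png

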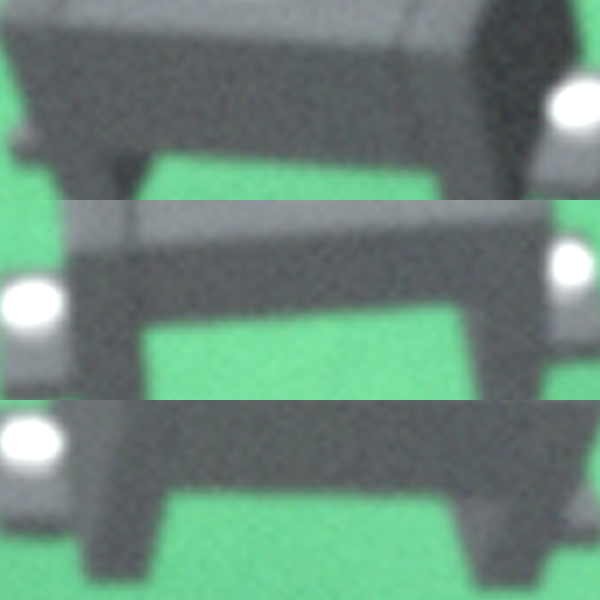

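The left bridge's lintel is thick (about 17 px) and the middle one's is thin (about 10 px). I'll measure the edges along columns.

```bash
python3 - <<'E'
from h import *
import pickle
c=pickle.load(open('w1.pkl','rb'));im=c['pixels'].astype(float)
g=im[:,:,1]-(im[:,:,0]+im[:,:,2])/2; lum=im.mean(2)
print("green",np.median(g[200:220,250:400]),"lum",lum[270,310:340:6])
for name,(a,b) in dict(R=(158,240),M=(284,364),L=(386,474)).items():
    print(name)
    for u in range(a,b,4):
        col=g[215:300,u]; k=np.where(col<22)[0]
        if not len(k): continue
        k=k[0]; v1=215+k-1+(col[k-1]-22)/(col[k-1]-col[k])
        l=lum[:,u]; d=np.diff(l); s=int(v1)+5; j=s+np.argmax(d[s:s+22]); 
        w=np.clip(d[j-1:j+2],0,None); v2=j+.5+(w*[-1,0,1]).sum()/w.sum()
        print((u,round(v1,1),round(v2,1),round(d[j])),end=" ")
    print()
E
```

```text
green 51.5 lum [ 91.         188.         165.         176.33333333 181.        ]
R
(158, np.float64(241.7), np.float64(263.2), 9) (162, np.float64(241.5), np.float64(262.6), 12) (166, np.float64(236.8), np.float64(261.9), 8) (170, np.float64(235.6), np.float64(257.5), 5) (174, np.float64(235.8), np.float64(256.3), 3) (178, np.float64(244.8), np.float64(264.2), 10) (182, np.float64(248.7), np.float64(273.7), 16) (186, np.float64(248.7), np.float64(271.6), 29) (190, np.float64(248.7), np.float64(271.4), 26) (194, np.float64(249.0), np.float64(271.5), 27) (198, np.float64(249.2), np.float64(272.5), 28) (202, np.float64(249.0), np.float64(274.5), 25) (206, np.float64(249.3), np.float64(263.7), 13) (210, np.float64(249.4), np.float64(263.8), 12) (214, np.float64(249.4), np.float64(264.5), 12) (218, np.float64(249.2), np.float64(264.3), 8) (222, np.float64(237.8), np.float64(263.8), 15) (226, np.float64(236.5), np.float64(247.5), 6) (230, np.float64(236.9), np.float64(246.4), 3) (234, np.float64(242.8), np.float64(254.5), 17) (238, np.float64(242.8), np.float64(254.3), 28) 
M
(284, np.flo
[... 1296 characters left out ...]
(238.1), np.float64(255.3), 10) (418, np.float64(238.4), np.float64(255.7), 13) (422, np.float64(238.6), np.float64(255.6), 12) (426, np.float64(238.8), np.float64(256.4), 11) (430, np.float64(239.1), np.float64(265.8), 18) (434, np.float64(239.3), np.float64(265.5), 25) (438, np.float64(239.6), np.float64(265.4), 33) (442, np.float64(239.9), np.float64(265.5), 30) (446, np.float64(240.3), np.float64(266.7), 21) (450, np.float64(240.1), np.float64(257.6), 13) (454, np.float64(233.6), np.float64(257.7), 11) (458, np.float64(231.5), np.float64(258.1), 9) (462, np.float64(231.9), np.float64(258.0), 7) (466, np.float64(238.0), np.float64(258.9), 7) (470, np.float64(239.1), np.float64(259.4), 10)
```

Lintel heights are about 17.3 px for left, 11.9 for middle and 14.9 for right, against about 28 px for the full 46 mm face. So the tunnels are L=17.5, M=27.5 and R=22.5 mm. Next I'll measure plate thickness from their long side faces, looking along −y.

```bash
python3 -c "
from h import *
print(row((.45,.10,.21),90,33))
print(row((.45,.10,.25),135,0)); print(row((.45,.10,.21),90,33,((.45,.10,.25),135,0)))"
```

```text
[0.0824, 0.1997, -0.0151, 0.5204, -0.0267, 0.8488]
[0.0324, 0.1997, -0.1017, 0.13, 0.3159, 0.4838]
[0.0, 0.0, 0.1, 0.1439, -0.3474, 0.4858]
```

Call:
apply_moves --motion '[[[0.05, 0.15, -0.1, 0.26, 0, 0.42], [0.05, 0.2, -0.1, 0.26, 0, 0.42], [0.05, 0.2, -0.1, 0.26, 0, 0.42], [0.08, 0.2, -0.1, 0.52, -0.027, 0.849], [0.08, 0.2, -0.1, 0.52, -0.027, 0.849], [0.08, 0.2, -0.1, 0.52, -0.027, 0.849], [0.08, 0.2, -0.1, 0.52, -0.027, 0.849], [0.08, 0.2, -0.1, 0.52, -0.027, 0.849], [0.08, 0.2, -0.1, 0.52, -0.027, 0.849], [0.08, 0.2, -0.015, 0.52, -0.027, 0.849], [0.08, 0.2, -0.015, 0.52, -0.027, 0.849], [0.08, 0.2, -0.015, 0.52, -0.027, 0.849]]]'

```text
time: 3.97
position: [0.4191, 0.0765, 0.2307]
eef_rot: [1.629, 2.109, -0.392]
contact_force: [-0.1, 1.6, 0.7]
opening: 0.0854
gripper_force: 0.0
```

Call:
apply_moves --motion '[[[0, 0, 0, 0, 0, 0], [0, 0, 0, 0, 0, 0]]]'

```text
time: 4.13
position: [0.4193, 0.0792, 0.2298]
eef_rot: [1.612, 2.121, -0.39]
contact_force: [-0.0, -1.0, -1.0]
opening: 0.0855
gripper_force: 0.0
```

```bash
python3 -c "
from h import *
st();c=cam('wrist');save(c,'w2.png');print(-c['R'].T@c['t'])
import pickle;pickle.dump(c,open('w2.pkl','wb'))"
```

```text
t 4.13 p [419.3  79.2 229.8] yaw 104.75 zax [ 0.177 -0.477 -0.861] F [-0. -1. -1.] op 85.5 gf 0.0 q [ 1.13 -0.5  -1.47  1.95  0.04  1.23 -0.07]
[0.37970011 0.20646024 0.3161753 ]
```

View pics/w2.png

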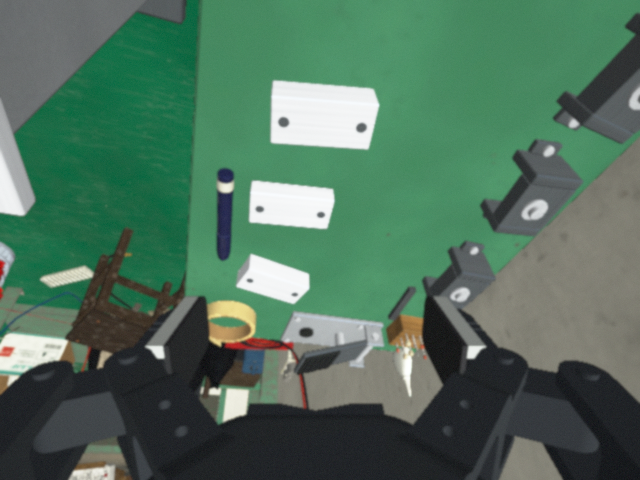

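The view shows the three plates with their long sides visible at px (324,115), (291,205) and (273,279). I'll solve each thickness from the silhouette and the known 44 mm width.

```bash
python3 - <<'E'
from h import *
import pickle
from scipy.optimize import brentq
c=pickle.load(open('w2.pkl','rb'));im=c['pixels'].astype(float)
s=im.min(2)
for n,(u0,u1,v0,v1) in dict(P1=(290,365,70,160),P2=(262,322,170,235),P3=(262,292,245,312)).items():
    U=[];A=[];B=[];C=[]
    for u in range(u0,u1,3):
        l=s[v0:v1,u]; k=np.where(l>120)[0]
        if len(k)<5: continue
        a,b=k[0],k[-1]
        U.append(u);A.append(v0+a-1+(120-l[a-1])/(l[a]-l[a-1]));B.append(v0+b+(l[b]-120)/(l[b]-l[b+1]))
        d=abs(np.diff(l)); q=a+4; j=q+np.argmax(d[q:q+22]); C.append((v0+j+.5,round(d[j])))
    pa=np.polyfit(U,A,1);pb=np.polyfit(U,B,1);um=np.mean(U)
    print(n,"resid",np.std(np.polyval(pa,U)-A).round(2),np.std(np.polyval(pb,U)-B).round(2))
    if n!="P1": pass
    g1=ray(c,(U[0],np.polyval(pa,U[0])),0);g2=ray(c,(U[-1],np.polyval(pa,U[-1])),0)
    d=(g2-g1)[:2];d/=np.linalg.norm(d);nn=np.array([-d[1],d[0]])
    f=lambda h:abs(nn@(ray(c,(um,np.polyval(pb,um)),h)-g1)[:2])-.044
    hs=[f(h)*1000 for h in(.01,.05)];print(hs)
    h=brentq(f,0,.06) if f(0)*f(.06)<0 else None
    print(" h mm",h*1000 if h else None,"yaw",np.degrees(np.arctan2(d[1],d[0])).round(1),"near",g1.round(4),g2.round(4), "crease",C[::3])
E
```

```text
P1 resid 0.12 0.06
[np.float64(13.898812396381029), np.float64(-11.452703974368205)]
 h mm 31.92975314473507 yaw 10.4 near [0.4093 0.0735 0.    ] [0.4722 0.085  0.    ] crease [(np.float64(95.5), 4), (np.float64(97.5), 4), (np.float64(94.5), 4), (np.float64(91.5), 3), (np.float64(99.5), 3), (np.float64(100.5), 3), (np.float64(100.5), 3), (np.float64(94.5), 4), (np.float64(102.5), 3)]
P2 resid 0.14 0.12
[np.float64(12.447120038392809), np.float64(-27.26293911228117)]
 h mm 22.53800201219953 yaw 6.7 near [ 0.4048 -0.0398  0.    ] [ 0.4673 -0.0324  0.    ] crease [(np.float64(206.5), 50), (np.float64(192.5), 3), (np.float64(193.5), 3), (np.float64(194.5), 3), (np.float64(194.5), 2), (np.float64(193.5), 2), (np.float64(211.5), 5)]
P3 resid 0.04 0.04
[np.float64(24.948187549981863), np.float64(-29.13876644285618)]
 h mm 28.450428954298587 yaw -15.8 near [ 0.4272 -0.1655  0.    ] [ 0.4669 -0.1768  0.    ] crease [(np.float64(274.5), 2), (np.float64(276.5), 2), (np.float64(269.5), 1), (np.float64(291.5), 3)]
```

The solved thicknesses are P1 (y≈.057) about 31, P2 (y≈−.058) about 21 and P3 (y≈−.195) about 26 mm. The 16 mm plate is absent, so the left bridge stays empty. That gives P1→tray, P2→right bridge and P3→middle bridge. Now the bridge poses.

```bash
python3 - <<'E'
from h import *
import pickle
c=pickle.load(open('w1.pkl','rb'));im=c['pixels'].astype(float)
g=im[:,:,1]-(im[:,:,0]+im[:,:,2])/2; lum=im.mean(2)
t=cam("top"); 
def edges(v,a,b):
    l=g[v,a:b];k=np.where(l>25)[0];i,j=k[0],k[-1]
    return a+i-1+(25-l[i-1])/(l[i]-l[i-1]), a+j+(l[j]-25)/(l[j]-l[j+1])
for n,h,(a,b),cols,rows in (("R",.0225,(172,228),range(184,218,2),(239,241,243,246)),("M",.0275,(298,350),range(306,346,2),(235,238,241,243)),("L",.0175,(406,458),range(416,450,2),(231,233,235))):
    V=[]
    for u in cols:
        col=g[215:300,u];k=np.where(col<22)[0][0];V.append(215+k-1+(col[k-1]-22)/(col[k-1]-col[k]))
    p=np.polyfit(list(cols),V,1); q1=ray(c,(cols[0],np.polyval(p,cols[0])),h);q2=ray(c,(cols[-1],np.polyval(p,cols[-1])),h)
    d=q1-q2 if n!="" else 0
    print(n,"front lintel pts",q1.round(4),q2.round(4),"yaw",np.degrees(np.arctan2(-(q1-q2)[0]*np.sign((q1-q2)[1]),abs((q1-q2)[1]))).round(1))
    for v in rows:
        e=edges(v,a,b);
        # intersect with vertical front plane
        out=[]
        for u in e:
            A=ray(c,(u,v),0);B=ray(c,(u,v),.04)
            dd=(q2-q1)[:2];M=np.c_[(B-A)[:2],-dd];s=np.linalg.solve(M,q1[:2]-A[:2]);out.append(A+s[0]*(B-A))
        print(v,np.round(e,1),np.round(out,4).tolist(),"w",round(np.linalg.norm(out[0]-out[1]),4),"mid",np.mean(out,0).round(4))
    m=(lum>170).astype(np.uint8);m[:222]=0;m[284:]=0
N,lab,stt,cen=cv2.connectedComponentsWithStats(m)
for i in range(1,N):
    if 8<stt[i,4]<600 and 150<cen[i][0]<480: print("blob",cen[i].round(1),stt[i,4],ray(c,cen[i],.012).round(4),ray(c,cen[i],.05).round(4))
m=(t["pixels"].min(2)>130).astype(np.uint8);N,lab,stt,cen=cv2.connectedComponentsWithStats(m)
for i in range(1,N):
    if 3<stt[i,4]<100 and 235<cen[i][0]<390 and 165<cen[i][1]<200: print("top",cen[i].round(1),stt[i,4],ray(t,cen[i],.012).round(4),ray(t,cen[i],.05).round(4))
E
```

```text
R front lintel pts [ 0.6658 -0.1366  0.0225] [ 0.6674 -0.099   0.0225] yaw -2.4
239 [176.2 221.5] [[0.6653, -0.1497, 0.0071], [0.6676, -0.0956, 0.0053]] w 0.0541 mid [ 0.6664 -0.1227  0.0062]
241 [176.8 220.9] [[0.6653, -0.1482, 0.0104], [0.6675, -0.0958, 0.0086]] w 0.0525 mid [ 0.6664 -0.122   0.0095]
243 [177.6 220.5] [[0.6654, -0.1464, 0.0136], [0.6676, -0.0956, 0.0119]] w 0.0508 mid [ 0.6665 -0.121   0.0128]
246 [178.7 219.8] [[0.6655, -0.1439, 0.0184], [0.6676, -0.0956, 0.0168]] w 0.0483 mid [ 0.6665 -0.1197  0.0176]
M front lintel pts [0.659  0.0079 0.0275] [0.6544 0.0515 0.0275] yaw 6.1
235 [298.9 346.1] [[0.6599, -0.001, 0.0065], [0.654, 0.0548, 0.0127]] w 0.0564 mid [0.657  0.0269 0.0096]
238 [299.7 346.3] [[0.6598, 0.0, 0.0116], [0.654, 0.0547, 0.0175]] w 0.0553 mid [0.6569 0.0274 0.0146]
241 [300.2 346.7] [[0.6597, 0.0008, 0.0166], [0.654, 0.0549, 0.0224]] w 0.0547 mid [0.6569 0.0278 0.0195]
243 [300.6 346.5] [[0.6597, 0.0014, 0.0199], [0.654, 0.0545, 0.0255]] w 0.0537 mid [0.6569 0.028  0.0227]
L front lintel pts [0.6548 0.1359 0.0175] [0.6589 0.1741 0.0175] yaw -6.2Traceback (most recent call last):
  File "<stdin>", line 17, in <module>
  File "<stdin>", line 8, in edges
IndexError: index 52 is out of bounds for axis 0 with size 52
```

R's tunnel entrance is at about (.666,−.124) with yaw −2.4°, and M's is at about (.657,.027) with yaw 6.1°. Both agree with the top view to within about 4 mm. P2 goes first: centre (.440,−.058), yaw 6.7°, gripped 28 mm behind centre.

```bash
python3 -c "
from h import *
T=(.412,-.061,.13)
print(row(T,186.7));print(row((.42,0,.2),145,10))"
```

```text
[-0.1629, -0.1246, 0.3779, -0.2163, 0.2996, -0.8777]
[-0.1292, -0.0554, 0.158, -0.1256, 0.2282, -0.4146]
```

Call:
apply_moves --motion '[[[-0.1, -0.05, 0.1, -0.06, 0.12, -0.2], [-0.13, -0.055, 0.15, -0.126, 0.228, -0.415], [-0.13, -0.055, 0.15, -0.126, 0.228, -0.415], [-0.13, -0.055, 0.15, -0.126, 0.228, -0.415], [-0.13, -0.055, 0.15, -0.126, 0.228, -0.415], [-0.13, -0.055, 0.15, -0.126, 0.228, -0.415], [-0.163, -0.125, 0.3, -0.216, 0.3, -0.878], [-0.163, -0.125, 0.3, -0.216, 0.3, -0.878], [-0.163, -0.125, 0.3, -0.216, 0.3, -0.878], [-0.163, -0.125, 0.3, -0.216, 0.3, -0.878], [-0.163, -0.125, 0.378, -0.216, 0.3, -0.878], [-0.163, -0.125, 0.378, -0.216, 0.3, -0.878]]]' --claw 1

```text
time: 5.23
position: [0.4097, -0.0633, 0.1264]
eef_rot: [-0.148, 3.137, -0.002]
contact_force: [-2.3, 1.2, -0.7]
opening: 0.0851
gripper_force: 0.0
```

```bash
cat >> h.py <<'E'
def plates(z=.022):
    c=cam("top"); m=(c["pixels"].min(2)>150).astype(np.uint8)
    cs,_=cv2.findContours(m,cv2.RETR_EXTERNAL,cv2.CHAIN_APPROX_NONE)
    for k in cs:
        P=np.array([ray(c,q[0],z)[:2]*1000 for q in k],np.float32); r=cv2.minAreaRect(P)
        if cv2.contourArea(k)>150 and 380<r[0][0]<660 and abs(r[0][1])<260: print("plate",np.round(r[0],1),np.round(r[1],1),round(r[2],1))
E
python3 -c "
from h import *
st();print(row((.412,-.061,.0015),186.7));plates()"
```

```text
t 5.23 p [409.7 -63.3 126.4] yaw -174.58 zax [ 0.001 -0.001 -1.   ] F [-2.3  1.2 -0.7] op 85.1 gf 0.0 q [ 0.69 -0.01 -0.64  2.08 -0.01  1.06  1.72]
[-0.0058, 0.0056, 0.3124, -0.0009, 0.0009, -0.0143]
plate [ 457.2 -104.4] [76.9 48.1] 86.4
plate [441.7  57.3] [89.8 45.2] 10.4
plate [ 430.1 -185.6] [ 55.6 130.2] 74.5
```

```bash
cat >> h.py <<'E'
def wplates(z):
    c=cam("wrist"); m=(c["pixels"].min(2)>140).astype(np.uint8)
    cs,_=cv2.findContours(m,cv2.RETR_EXTERNAL,cv2.CHAIN_APPROX_NONE)
    for k in cs:
        if cv2.contourArea(k)<800: continue
        P=np.array([ray(c,q[0],z)[:2]*1000 for q in k],np.float32); r=cv2.minAreaRect(P)
        print("wplate",cv2.boundingRect(k),np.round(r[0],1),np.round(r[1],1),round(r[2],1))
    return c
E
python3 -c "
from h import *
c=wplates(.021);save(c,'w3.png')"
```

```text
wplate (0, 306, 33, 87) [ 531.9 -287.1] [24.8 81.8] 82.3
wplate (444, 234, 65, 113) [445.2  61. ] [91.9 45.7] 10.4
wplate (285, 213, 63, 115) [440.2 -58.4] [89.9 44.3] 6.6
wplate (84, 200, 99, 129) [ 448.1 -194. ] [51.1 98.6] 74.2
wplate (559, 0, 75, 141) [286.9 101.9] [22.1 82.6] 90.0
```

View pics/w3.png

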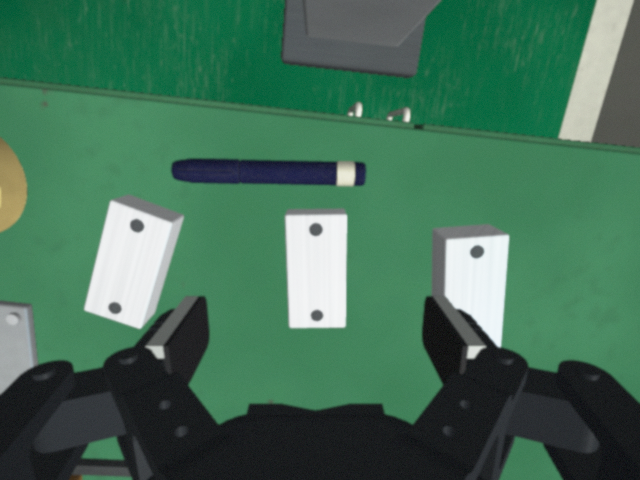

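P2 measures 89.9 × 44.3 mm at the 21 mm plane, centred at (.4402,−.0584), yaw 6.6°. All the plates are where they were. Descending on P2.

```bash
python3 -c "
from h import *
st();print(row((.4124,-.0616,.0015),186.6))"
```

```text
t 5.33 p [410.9 -61.6 128.7] yaw -174.76 zax [ 0.004 -0.    -1.   ] F [-0.3  0.2  0.7] op 85.3 gf 0.0 q [ 0.69 -0.01 -0.64  2.08 -0.01  1.07  1.72]
[-0.0027, -0.0, 0.3181, -0.0004, 0.0022, -0.0151]
```

Call:
apply_moves --motion '[[[-0.003, 0, 0.08, 0, 0.002, -0.015], [-0.003, 0, 0.16, 0, 0.002, -0.015], [-0.003, 0, 0.22, 0, 0.002, -0.015], [-0.003, 0, 0.27, 0, 0.002, -0.015], [-0.003, 0, 0.3, 0, 0.002, -0.015], [-0.003, 0, 0.315, 0, 0.002, -0.015], [-0.003, 0, 0.318, 0, 0.002, -0.015], [-0.003, 0, 0.318, 0, 0.002, -0.015]]]'

```text
time: 6.0
position: [0.4131, -0.062, 0.0032]
eef_rot: [-0.172, 3.133, -0.005]
contact_force: [0.0, 0.4, -0.4]
opening: 0.0854
gripper_force: 0.0
```

Call:
apply_moves --motion '[[[0, 0, 0, 0, 0, 0], [0, 0, 0, 0, 0, 0], [0, 0, 0, 0, 0, 0], [0, 0, 0, 0, 0, 0], [0, 0, 0, 0, 0, 0], [0, 0, 0, 0, 0, 0], [0, 0, 0, 0, 0, 0], [0, 0, 0, 0, 0, 0]]]' --claw -1 --force 80

```text
time: 6.67
position: [0.4132, -0.0626, 0.0036]
eef_rot: [-0.172, 3.133, -0.006]
contact_force: [-3.7, 0.2, 12.5]
opening: 0.0417
gripper_force: 81.0
```

```bash
python3 -c "
from h import *
st()
# plate centre is 28mm ahead of TCP; pre-insert: plate centre 55 mm before home, home R
h=np.array([.6664,-.1236]);y=np.radians(-2.4);e=np.array([np.cos(y),np.sin(y)])
for back in(.055,):
    q=h-e*(back+.028);print(q,row((*q,.0015),177.6))
    print('push',row((*(q+e*.03),.0015),177.6,0,((*q,.0015),177.6)))"
```

```text
t 6.67 p [413.2 -62.6   3.6] yaw -173.7 zax [ 0.004 -0.004 -1.   ] F [-3.7  0.2 12.5] op 41.7 gf 81.0 q [ 0.63  0.22 -0.63  2.18  0.19  0.78  1.56]
[ 0.58347281 -0.12012432] [-0.4073, -0.1897, 0.0074, -0.0024, 0.0023, 0.0966]
push [-0.075, 0.0, 0.0, 0.0, 0.0, 0.0]
```

P2 is gripped (opening 41.7 mm, 81 N). Lifting slightly and moving in front of the right bridge.

Call:
apply_moves --motion '[[[0, 0, -0.02, 0, 0, 0], [-0.05, -0.02, -0.02, 0, 0, 0.02], [-0.12, -0.05, -0.02, 0, 0, 0.04], [-0.19, -0.08, -0.02, 0, 0.002, 0.06], [-0.26, -0.12, -0.02, 0, 0.002, 0.08], [-0.33, -0.155, -0.02, 0, 0.002, 0.097], [-0.38, -0.18, -0.02, 0, 0.002, 0.097], [-0.407, -0.19, -0.02, 0, 0.002, 0.097], [-0.407, -0.19, -0.02, 0, 0.002, 0.097], [-0.407, -0.19, -0.02, 0, 0.002, 0.097]]]'

```text
time: 7.5
position: [0.5824, -0.1199, 0.0112]
eef_rot: [-0.067, -3.14, 0.004]
contact_force: [-0.3, 0.3, -2.0]
opening: 0.0422
gripper_force: 81.9
```

```bash
python3 -c "
from h import *
st();c=cam('wrist');save(c,'w4.png')
h=np.array([.6664,-.1236]);y=np.radians(-2.4);e=np.array([np.cos(y),np.sin(y)]);q=h-e*.083;print(q,row((*q,.0036),177.6))"
```

```text
t 7.5 p [ 582.4 -119.9   11.2] yaw 177.56 zax [-0.001 -0.002 -1.   ] F [-0.3  0.3 -2. ] op 42.2 gf 81.9 q [ 0.53  0.54 -0.51  1.73  0.31  0.96  1.43]
[ 0.58347281 -0.12012432] [-0.0042, -0.0009, 0.0188, -0.0016, -0.0009, -0.0002]
```

View pics/w4.png

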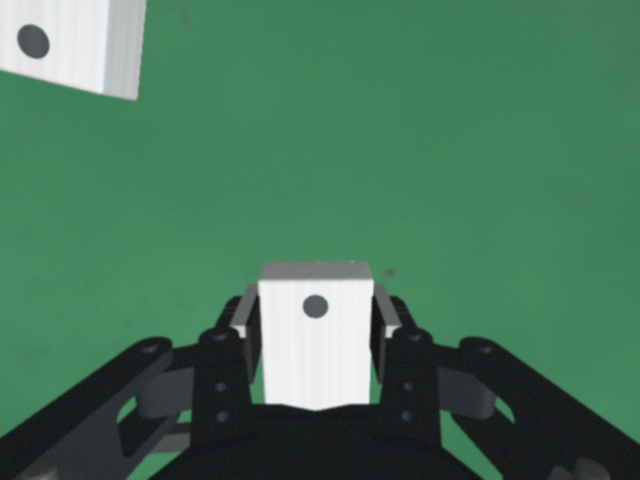

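The plate is held straight in the grip, with its rear end at px (316,268). Lowering it to the floor and pushing in with small steps.

Call:
apply_moves --motion '[[[-0.003, 0, 0.01, 0, 0, 0], [-0.003, 0, 0.016, 0, 0, 0], [-0.003, 0, 0.018, 0, 0, 0], [-0.003, 0, 0.018, 0, 0, 0]]]'

```text
time: 7.88
position: [0.5834, -0.1201, 0.0041]
eef_rot: [-0.066, -3.14, 0.005]
contact_force: [-0.9, -0.3, -0.8]
opening: 0.0419
gripper_force: 82.0
```

Call:
apply_moves --motion '[[[-0.02, 0, 0, 0, 0, 0], [-0.04, 0, 0, 0, 0, 0], [-0.055, 0, 0, 0, 0, 0], [-0.055, 0, 0, 0, 0, 0]]]'

```text
time: 8.22
position: [0.6076, -0.1209, 0.0042]
eef_rot: [0.066, 3.14, -0.004]
contact_force: [-0.9, -0.0, -2.0]
opening: 0.042
gripper_force: 81.8
```

It went about 14 mm into the tunnel with no resistance. Continuing to the stop.

Call:
apply_moves --motion '[[[-0.02, 0, 0, 0, 0, 0], [-0.04, 0, 0, 0, 0, 0], [-0.06, 0, 0, 0, 0, 0], [-0.067, 0, 0, 0, 0, 0], [-0.067, 0, 0, 0, 0, 0]]]'

```text
time: 8.63
position: [0.6337, -0.122, 0.004]
eef_rot: [0.066, 3.14, -0.004]
contact_force: [-0.5, -0.5, -0.3]
opening: 0.0423
gripper_force: 81.9
```

Call:
apply_moves --motion '[[[-0.005, 0, 0, 0, 0, 0], [-0.008, 0, 0, 0, 0, 0], [-0.01, 0, 0, 0, 0, 0], [-0.01, 0, 0, 0, 0, 0]]]'

```text
time: 8.97
position: [0.6367, -0.1224, 0.0041]
eef_rot: [-0.067, -3.141, 0.005]
contact_force: [0.9, -0.3, -1.8]
opening: 0.0419
gripper_force: 82.0
```

Call:
apply_moves --motion '[[[-0.005, 0, 0, 0, 0, 0], [-0.008, 0, 0, 0, 0, 0], [-0.01, 0, 0, 0, 0, 0], [-0.01, 0, 0, 0, 0, 0]]]'

```text
time: 9.3
position: [0.6378, -0.1225, 0.0038]
eef_rot: [-0.067, -3.134, 0.005]
contact_force: [-16.0, 0.9, 9.8]
opening: 0.0419
gripper_force: 83.3
```

Call:
apply_moves --motion '[[[-0.004, 0, 0, 0, 0, 0], [-0.006, 0, 0, 0, 0, 0], [-0.006, 0, 0, 0, 0, 0]]]'

```text
time: 9.55
position: [0.6379, -0.1225, 0.0035]
eef_rot: [-0.066, -3.129, 0.006]
contact_force: [-27.4, 1.6, 18.9]
opening: 0.0426
gripper_force: 53.8
```

It reached the stop at x=.6378, which is the predicted home. Releasing the preload, opening and rising.

Call:
apply_moves --motion '[[[0.008, 0, -0.003, 0, 0, 0], [0.008, 0, -0.003, 0, 0, 0], [0.008, 0, -0.003, 0, 0, 0], [0.008, 0, -0.003, 0, 0, 0]]]'

```text
time: 9.88
position: [0.6379, -0.1224, 0.0045]
eef_rot: [-0.066, -3.136, 0.005]
contact_force: [-6.6, 0.8, 0.3]
opening: 0.042
gripper_force: 86.6
```

Call:
apply_moves --motion '[[[0, 0, 0, 0, 0, 0], [0, 0, 0, 0, 0, 0], [0, 0, 0, 0, 0, 0], [0, 0, 0, 0, 0, 0], [0, 0, 0, 0, 0, 0], [0, 0, -0.03, 0, 0, 0], [0, 0, -0.1, 0, 0, 0], [0, 0, -0.18, 0, 0, 0], [0, 0, -0.25, 0, 0, 0], [0, 0, -0.32, 0, 0, 0], [0, 0, -0.35, 0, 0, 0], [0, 0, -0.35, 0, 0, 0]]]' --claw 1

```text
time: 10.88
position: [0.6418, -0.1221, 0.1498]
eef_rot: [0.066, 3.135, -0.006]
contact_force: [0.9, 0.1, 0.5]
opening: 0.0853
gripper_force: 0.0
```

```bash
python3 -c "
from h import *
st();c=wplates(.021);save(c,'w5.png')
plates()
# above P3 view pose
print(row((.44,-.13,.15),164.5))"
```

```text
t 10.88 p [ 641.8 -122.1  149.8] yaw 177.57 zax [ 0.006 -0.004 -1.   ] F [0.9 0.1 0.5] op 85.3 gf 0.0 q [ 0.51  0.5  -0.53  1.46  0.26  1.25  1.47]
wplate (0, 331, 55, 42) [ 741.1 -379.9] [24.  66.4] 27.0
wplate (297, 280, 35, 33) [ 702.1 -126.1] [27.9 28.7] 87.7
wplate (510, 260, 36, 34) [691.8  45.9] [28.9 27.7] 7.7
wplate (0, 219, 87, 38) [ 643.3 -337.6] [67.6 30.2] 87.6
wplate (287, 197, 58, 59) [ 643.3 -122.2] [44.6 46.3] 87.6
wplate (0, 35, 117, 213) [ 577.9 -304.3] [150.8  54.1] 0.2
wplate (143, 0, 78, 26) [ 493.7 -203.7] [50.5 14.5] 87.4
plate [441.6  57.2] [89.7 45.1] 10.4
plate [ 642.3 -115.5] [34.  45.1] 88.9
plate [ 554.4 -195.4] [430.4  73.8] 6.3
[0.4984, -0.0408, -0.0115, -0.002, 0.0003, 0.1453]
```

View pics/w5.png

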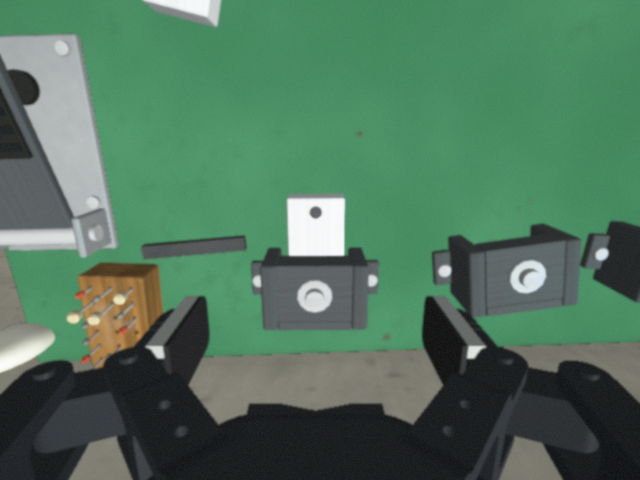

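P2 is home in the right bridge, with about 45 mm standing out and centred at px (316,225). Now P3: moving to above it.

Call:
apply_moves --motion '[[[0.08, -0.005, -0.01, 0, 0, 0.02], [0.17, -0.015, -0.01, 0, 0, 0.05], [0.27, -0.02, -0.01, 0, 0, 0.08], [0.37, -0.03, -0.01, 0, 0, 0.11], [0.45, -0.04, -0.01, 0, 0, 0.145], [0.5, -0.04, -0.01, 0, 0, 0.145], [0.5, -0.04, -0.01, 0, 0, 0.145], [0.5, -0.04, -0.01, 0, 0, 0.145], [0.5, -0.04, -0.01, 0, 0, 0.145]]]'

```text
time: 11.73
position: [0.4396, -0.1296, 0.1488]
eef_rot: [-0.423, -3.113, 0.004]
contact_force: [0.7, 0.1, 0.1]
opening: 0.0853
gripper_force: 0.0
```

```bash
python3 -c "
from h import *
st();wplates(.026);st()
y=np.radians(-15.6);q=np.array([.4482,-.1945])-.028*np.array([np.cos(y),np.sin(y)])
print(q,row((*q,.08),164.4),row((*q,.0025),164.4))"
```

```text
t 11.73 p [ 439.6 -129.6  148.8] yaw 164.53 zax [-0.001 -0.003 -1.   ] F [0.7 0.1 0.1] op 85.3 gf 0.0 q [ 0.71  0.07 -0.54  1.96  0.04  1.12  1.46]
wplate (204, 200, 66, 113) [ 447.4 -193.6] [47.3 92.1] 74.3
wplate (522, 91, 93, 142) [443.4  58.9] [91.8 44.8] 10.3
t 11.78 p [ 439.9 -129.4  148.9] yaw 164.55 zax [-0.001 -0.002 -1.   ] F [-0.5  0.1 -0.2] op 85.6 gf 0.0 q [ 0.71  0.07 -0.54  1.96  0.04  1.12  1.46]
[ 0.42123145 -0.18697025] [0.0067, -0.1508, 0.1726, -0.0015, -0.0, 0.0017] [0.0067, -0.1503, 0.3664, -0.0015, -0.0, 0.0017]
```

P3 hasn't moved: (.448,−.1945), yaw −15.6°. Descending and gripping 28 mm behind centre.

Call:
apply_moves --motion '[[[0.007, -0.08, 0.05, 0, 0, 0], [0.007, -0.15, 0.1, 0, 0, 0], [0.007, -0.15, 0.17, 0, 0, 0], [0.007, -0.15, 0.24, 0, 0, 0], [0.007, -0.15, 0.3, 0, 0, 0], [0.007, -0.15, 0.34, 0, 0, 0], [0.007, -0.15, 0.36, 0, 0, 0], [0.007, -0.15, 0.363, 0, 0, 0], [0.007, -0.15, 0.363, 0, 0, 0]]]'

```text
time: 12.53
position: [0.4212, -0.1868, 0.0042]
eef_rot: [-0.422, -3.113, 0.003]
contact_force: [-0.3, -0.6, 0.5]
opening: 0.0854
gripper_force: 0.0
```

Call:
apply_moves --motion '[[[0, 0, 0, 0, 0, 0], [0, 0, 0, 0, 0, 0], [0, 0, 0, 0, 0, 0], [0, 0, 0, 0, 0, 0], [0, 0, 0, 0, 0, 0], [0, 0, 0, 0, 0, 0], [0, 0, 0, 0, 0, 0], [0, 0, 0, 0, 0, 0]]]' --claw -1 --force 80

```text
time: 13.2
position: [0.4214, -0.1876, 0.0055]
eef_rot: [0.423, 3.111, -0.006]
contact_force: [-1.9, 0.5, 8.9]
opening: 0.042
gripper_force: 81.6
```

```bash
python3 -c "
from h import *
st()
h=np.array([.657,.027]);y=np.radians(6.1);e=np.array([np.cos(y),np.sin(y)])
q=h-e*(.055+.028);print(q,row((*q,.0125),186.1), row((.5,-.12,.0125),175))"
```

```text
t 13.2 p [ 421.4 -187.6    5.5] yaw 164.51 zax [ 0.001 -0.004 -1.   ] F [-1.9  0.5  8.9] op 42.0 gf 81.6 q [ 0.74  0.28 -0.46  2.08  0.18  0.81  1.47]
[0.57446995 0.01818008] [-0.2314, 0.5979, -0.0192, -0.0026, 0.001, -0.2399] [-0.1443, 0.2152, -0.018, -0.0025, 0.0012, -0.1166]
```

Call:
apply_moves --motion '[[[0, 0, -0.02, 0, 0, 0], [-0.06, 0.06, -0.02, 0, 0, -0.04], [-0.1, 0.12, -0.02, 0, 0, -0.08], [-0.145, 0.2, -0.02, 0, 0, -0.12], [-0.165, 0.29, -0.02, 0, 0, -0.15], [-0.185, 0.38, -0.02, 0, 0, -0.18], [-0.205, 0.47, -0.02, 0, 0, -0.21], [-0.22, 0.54, -0.02, 0, 0, -0.24], [-0.231, 0.59, -0.02, 0, 0, -0.24], [-0.231, 0.598, -0.02, 0, 0, -0.24], [-0.231, 0.598, -0.02, 0, 0, -0.24]]]'

```text
time: 14.12
position: [0.5737, 0.0205, 0.012]
eef_rot: [0.172, -3.136, 0.003]
contact_force: [0.1, 0.2, -2.0]
opening: 0.0419
gripper_force: 81.3
```

```bash
python3 -c "
from h import *
st();c=wplates(.03)
h=np.array([.657,.027]);y=np.radians(6.1);e=np.array([np.cos(y),np.sin(y)])
q=h-e*(.083);print(row((*q,.0055),186.1))"
```

```text
t 14.12 p [573.7  20.5  12. ] yaw -173.74 zax [-0.    -0.002 -1.   ] F [ 0.1  0.2 -2. ] op 41.9 gf 81.3 q [ 0.35  0.51 -0.57  1.78  0.34  0.94  1.32]
wplate (0, 357, 62, 81) [619.1 -95.2] [20.3 49.9] 43.0
wplate (257, 283, 119, 127) [586.1  22.1] [56.2 44.1] 5.5
wplate (404, 0, 156, 103) [475.6  62. ] [28.8 46.2] 6.2
[-0.0029, -0.0013, 0.0158, -0.002, -0.0007, 0.0005]
```

Call:
apply_moves --motion '[[[-0.003, -0.001, 0.008, 0, 0, 0], [-0.003, -0.001, 0.014, 0, 0, 0], [-0.003, -0.001, 0.016, 0, 0, 0], [-0.003, -0.001, 0.016, 0, 0, 0]]]'

```text
time: 14.5
position: [0.5747, 0.0166, 0.0056]
eef_rot: [0.164, -3.137, 0.007]
contact_force: [-2.6, -2.2, 5.3]
opening: 0.0426
gripper_force: 81.9
```

```bash
python3 -c "
from h import *
st()
h=np.array([.657,.027]);y=np.radians(6.1);e=np.array([np.cos(y),np.sin(y)])
q=h-e*(.083);print(row((*q,.0055),186.1))"
```

```text
t 14.5 p [574.7  16.6   5.6] yaw -174.0 zax [-0.    -0.004 -1.   ] F [-2.6 -2.2  5.3] op 42.6 gf 81.9 q [ 0.35  0.52 -0.56  1.78  0.34  0.93  1.31]
[0.0001, 0.004, 0.0002, -0.0027, -0.0006, -0.0012]
```

Call:
apply_moves --motion '[[[-0.02, 0.004, -0.001, 0, 0, 0], [-0.04, 0.004, -0.001, 0, 0, 0], [-0.055, 0.004, -0.001, 0, 0, 0], [-0.055, 0.004, -0.001, 0, 0, 0]]]'

```text
time: 14.83
position: [0.5978, 0.0221, 0.0057]
eef_rot: [-0.167, 3.137, -0.004]
contact_force: [0.6, -0.8, 0.6]
opening: 0.0422
gripper_force: 81.4
```

Call:
apply_moves --motion '[[[-0.015, 0, 0, 0, 0, 0], [-0.03, 0, 0, 0, 0, 0], [-0.045, 0, 0, 0, 0, 0], [-0.055, 0, 0, 0, 0, 0], [-0.055, 0, 0, 0, 0, 0]]]'

```text
time: 15.25
position: [0.6193, 0.025, 0.0056]
eef_rot: [-0.168, 3.137, -0.004]
contact_force: [1.8, -0.3, 1.3]
opening: 0.0423
gripper_force: 81.6
```

P3 is about 35 mm into the middle tunnel with no resistance. Continuing to the stop.

Call:
apply_moves --motion '[[[-0.01, -0.004, 0, 0, 0, 0], [-0.02, -0.004, 0, 0, 0, 0], [-0.028, -0.004, 0, 0, 0, 0], [-0.028, -0.004, 0, 0, 0, 0]]]'

```text
time: 15.58
position: [0.6277, 0.0239, 0.0056]
eef_rot: [0.167, -3.131, 0.007]
contact_force: [-14.0, -2.7, 15.4]
opening: 0.0423
gripper_force: 83.2
```

Call:
apply_moves --motion '[[[-0.004, 0, 0, 0, 0, 0], [-0.008, 0, 0, 0, 0, 0], [-0.008, 0, 0, 0, 0, 0]]]'

```text
time: 15.83
position: [0.6277, 0.0239, 0.0056]
eef_rot: [0.167, -3.125, 0.009]
contact_force: [-33.4, -5.1, 28.9]
opening: 0.0429
gripper_force: 84.8
```

It reached the stop at (.6277,.0239), matching the predicted home. Relaxing and releasing.

Call:
apply_moves --motion '[[[0.009, 0, -0.003, 0, 0, 0], [0.009, 0, -0.003, 0, 0, 0], [0.009, 0, -0.003, 0, 0, 0], [0.009, 0, -0.003, 0, 0, 0]]]'

```text
time: 16.17
position: [0.6277, 0.0239, 0.006]
eef_rot: [0.168, -3.133, 0.006]
contact_force: [-7.4, -2.5, 2.6]
opening: 0.0421
gripper_force: 81.7
```

Call:
apply_moves --motion '[[[0, 0, 0, 0, 0, 0], [0, 0, 0, 0, 0, 0], [0, 0, 0, 0, 0, 0], [0, 0, 0, 0, 0, 0], [0, 0, 0, 0, 0, 0], [0, 0, -0.03, 0, 0, 0], [0, 0, -0.1, 0, 0, 0], [0, 0, -0.18, 0, 0, 0], [0, 0, -0.25, 0, 0, 0], [0, 0, -0.32, 0, 0, 0], [0, 0, -0.35, 0, 0, 0], [0, 0, -0.35, 0, 0, 0]]]' --claw 1

```text
time: 17.17
position: [0.6311, 0.0252, 0.1512]
eef_rot: [-0.168, 3.132, -0.005]
contact_force: [0.4, 0.1, -0.1]
opening: 0.0852
gripper_force: 0.0
```

```bash
python3 -c "
from h import *
st();c=wplates(.026)
plates(.031)
print(row((.46,.06,.15),190))"
```

```text
t 17.17 p [631.1  25.2 151.2] yaw -173.87 zax [ 0.006 -0.003 -1.   ] F [ 0.4  0.1 -0.1] op 85.2 gf 0.0 q [ 0.34  0.46 -0.6   1.52  0.27  1.23  1.38]
wplate (576, 339, 64, 64) [720.6 297.9] [87.  43.5] 62.0
wplate (297, 281, 35, 33) [690.2  30.2] [27.5 28.4] 53.2
wplate (87, 272, 37, 33) [ 700.7 -138.5] [28.3 28.6] 53.5
wplate (286, 199, 59, 60) [633.9  24.7] [46.8 44.5] 5.4
wplate (96, 187, 69, 66) [ 640.8 -115.6] [50.6 48.9] 87.9
wplate (364, 0, 73, 32) [484.6  64.4] [17.8 45.8] 6.0
plate [441.  57.] [89.1 44.8] 10.4
plate [ 640.6 -120.7] [45.1 43.8] 85.2
plate [544.1 -27.5] [429.1  69.3] 18.4
[0.4113, 0.133, -0.0079, -0.002, -0.0003, -0.0431]
```

P2 and P3 both show about 45 mm standing out. Now P1: (.4413,.0572), yaw 10.4°, gripped at its centre.

```bash
python3 -c "
from h import *
a=((.4413,.0572,.10),190.4)
print(row(*a)); print(row((.4413,.0572,.008),190.4))"
```

```text
[0.4585, 0.1314, 0.1171, -0.002, -0.0003, -0.0476]
[0.4584, 0.1321, 0.3471, -0.002, -0.0003, -0.0476]
```

Call:
apply_moves --motion '[[[0.09, 0.02, 0, 0, 0, -0.02], [0.18, 0.05, 0, 0, 0, -0.048], [0.27, 0.08, 0, 0, 0, -0.048], [0.36, 0.11, 0.03, 0, 0, -0.048], [0.43, 0.13, 0.06, 0, 0, -0.048], [0.458, 0.132, 0.1, 0, 0, -0.048], [0.458, 0.132, 0.15, 0, 0, -0.048], [0.458, 0.132, 0.15, 0, 0, -0.048], [0.458, 0.132, 0.15, 0, 0, -0.048]]]'

```text
time: 18.02
position: [0.4404, 0.0574, 0.0858]
eef_rot: [0.286, -3.125, 0.003]
contact_force: [0.1, -0.3, 0.5]
opening: 0.0853
gripper_force: 0.0
```

```bash
python3 -c "
from h import *
wplates(.031);st();print(row((.4413,.0572,.008),190.4))"
```

```text
wplate (604, 330, 36, 64) [475.1 258.8] [49.6 20.3] 31.4
wplate (274, 183, 81, 147) [441.9  56.8] [89.  43.9] 10.4
wplate (544, 0, 72, 109) [311.6 165.6] [49.8 18.2] 0.1
t 18.07 p [441.4  57.6  86.7] yaw -169.56 zax [-0.002 -0.002 -1.   ] F [ 0.8  0.2 -0.2] op 85.3 gf 0.0 q [ 0.44  0.14 -0.71  2.05  0.11  0.99  1.43]
[0.0001, -0.0005, 0.1968, -0.0012, -0.0013, 0.0005]
```

P1 measures 89 × 44 mm at the 31 mm plane, which confirms it as the thick plate. Descending, gripping and lifting.

Call:
apply_moves --motion '[[[0, 0, 0.08, 0, 0, 0], [0, 0, 0.14, 0, 0, 0], [0, 0, 0.18, 0, 0, 0], [0, 0, 0.195, 0, 0, 0], [0, 0, 0.195, 0, 0, 0], [0, 0, 0.195, 0, 0, 0]]]'

```text
time: 18.57
position: [0.4423, 0.0576, 0.0097]
eef_rot: [-0.286, 3.128, -0.004]
contact_force: [0.6, -0.2, 1.2]
opening: 0.0854
gripper_force: 0.0
```

Call:
apply_moves --motion '[[[0, 0, 0, 0, 0, 0], [0, 0, 0, 0, 0, 0], [0, 0, 0, 0, 0, 0], [0, 0, 0, 0, 0, 0], [0, 0, 0, 0, 0, 0], [0, 0, 0, 0, 0, 0], [0, 0, 0, 0, 0, 0], [0, 0, 0, 0, 0, 0], [0, 0, -0.05, 0, 0, 0], [0, 0, -0.12, 0, 0, 0], [0, 0, -0.15, 0, 0, 0], [0, 0, -0.15, 0, 0, 0]]]' --claw -1 --force 100

```text
time: 19.57
position: [0.4432, 0.0576, 0.0714]
eef_rot: [-0.285, 3.125, -0.006]
contact_force: [-0.2, -0.2, -3.3]
opening: 0.0423
gripper_force: 102.8
```

```bash
python3 -c "
from h import *
st();print(row((.503,.319,.07),185))"
```

```text
t 19.57 p [443.2  57.6  71.4] yaw -169.57 zax [ 0.004 -0.003 -1.   ] F [-0.2 -0.2 -3.3] op 42.3 gf 102.8 q [ 0.44  0.17 -0.71  2.06  0.14  0.95  1.41]
[-0.2653, 0.6155, 0.0019, -0.0025, 0.0024, 0.0604]
```

Call:
apply_moves --motion '[[[-0.03, 0.07, 0, 0, 0, 0.01], [-0.06, 0.15, 0, 0, 0, 0.02], [-0.1, 0.23, 0, 0, 0, 0.03], [-0.13, 0.31, 0, 0, 0, 0.04], [-0.17, 0.39, 0, 0, 0, 0.05], [-0.2, 0.47, 0, 0, 0, 0.06], [-0.23, 0.54, 0, 0, 0, 0.06], [-0.25, 0.59, 0, 0, 0, 0.06], [-0.265, 0.616, 0, 0, 0, 0.06], [-0.265, 0.616, 0, 0, 0, 0.06], [-0.265, 0.616, 0, 0, 0, 0.06]]]'

```text
time: 20.48
position: [0.5003, 0.319, 0.0665]
eef_rot: [0.14, -3.136, 0.006]
contact_force: [1.2, -1.0, -3.5]
opening: 0.0423
gripper_force: 102.7
```

```bash
python3 -c "
from h import *
c=cam('wrist');save(c,'w6.png');st();print(row((.503,.319,.016),185))"
```

```text
t 20.53 p [500.6 318.   66.7] yaw -174.97 zax [-0.002 -0.004 -1.   ] F [ 1.  -0.9 -2.6] op 42.2 gf 102.7 q [-0.08  0.51 -0.72  1.69  0.38  1.08  0.75]
[-0.0066, 0.0025, 0.1268, -0.0026, -0.0014, 0.0004]
```

View pics/w6.png

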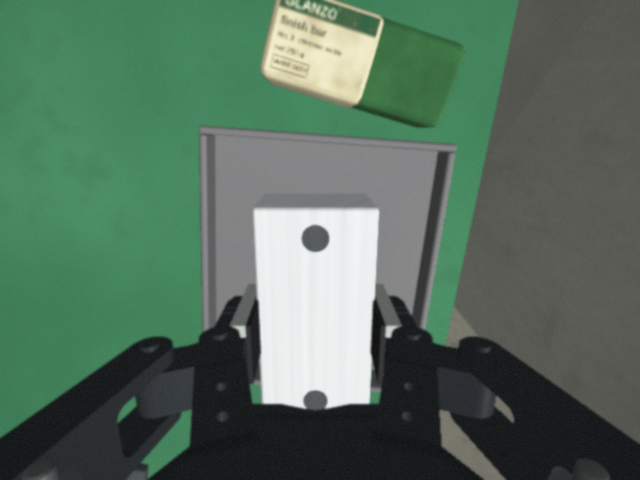

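P1 is over the tray (walls at px x≈205 and 445, near wall at row 130). Lowering and opening part way.

Call:
apply_moves --motion '[[[-0.006, 0.002, 0.05, 0, 0, 0], [-0.006, 0.002, 0.09, 0, 0, 0], [-0.006, 0.002, 0.115, 0, 0, 0], [-0.006, 0.002, 0.125, 0, 0, 0], [-0.006, 0.002, 0.13, 0, 0, 0], [-0.006, 0.002, 0.13, 0, 0, 0]]]'

```text
time: 21.03
position: [0.5035, 0.3195, 0.0161]
eef_rot: [0.137, -3.138, 0.005]
contact_force: [0.0, -0.0, -2.8]
opening: 0.042
gripper_force: 102.9
```

Call:
apply_moves --motion '[[[0, 0, 0, 0, 0, 0], [0, 0, 0, 0, 0, 0], [0, 0, 0, 0, 0, 0], [0, 0, 0, 0, 0, 0], [0, 0, 0, 0, 0, 0], [0, 0, -0.04, 0, 0, 0], [0, 0, -0.1, 0, 0, 0], [0, 0, -0.18, 0, 0, 0], [0, 0, -0.26, 0, 0, 0], [0, 0, -0.34, 0, 0, 0], [0, 0, -0.4, 0, 0, 0], [0, 0, -0.4, 0, 0, 0]]]' --claw 0.35

```text
time: 22.03
position: [0.5052, 0.3222, 0.1818]
eef_rot: [-0.138, 3.132, 0.001]
contact_force: [0.7, -0.1, -0.4]
opening: 0.0576
gripper_force: 0.0
```

```bash
python3 - <<'E'
from h import *
st(); c=wplates(.035)
t=cam("top"); im=t["pixels"].astype(int)
save(t,'t2.png',(150,140,480,330),2.4)
# pad: dark square
d=((im.max(2)<45)).astype(np.uint8); d[:, :425]=0; d[:190]=0; d[265:]=0; d[:,475:]=0
cs,_=cv2.findContours(d,cv2.RETR_EXTERNAL,cv2.CHAIN_APPROX_NONE)
for k in cs:
    if cv2.contourArea(k)>40:
        P=np.array([ray(t,q[0],.066)[:2]*1000 for q in k],np.float32); r=cv2.minAreaRect(P); print(cv2.boundingRect(k),np.round(r[0],1),np.round(r[1],1),r[2])
E
```

```text
t 22.03 p [505.2 322.2 181.8] yaw -174.95 zax [ 0.007  0.001 -1.   ] F [ 0.7 -0.1 -0.4] op 57.6 gf 0.0 q [-0.04  0.4  -0.77  1.57  0.29  1.28  0.81]
wplate (0, 292, 33, 56) [622.1  64.4] [28.1 61. ] 81.1
wplate (246, 127, 144, 161) [498.1 320.1] [128.4 108.3] 1.0
wplate (279, 37, 73, 69) [394.8 312.3] [46.7 37.3] 78.8
wplate (407, 0, 76, 242) [427.9 411.9] [ 25.  178.3] 89.9
```

View pics/t2.png

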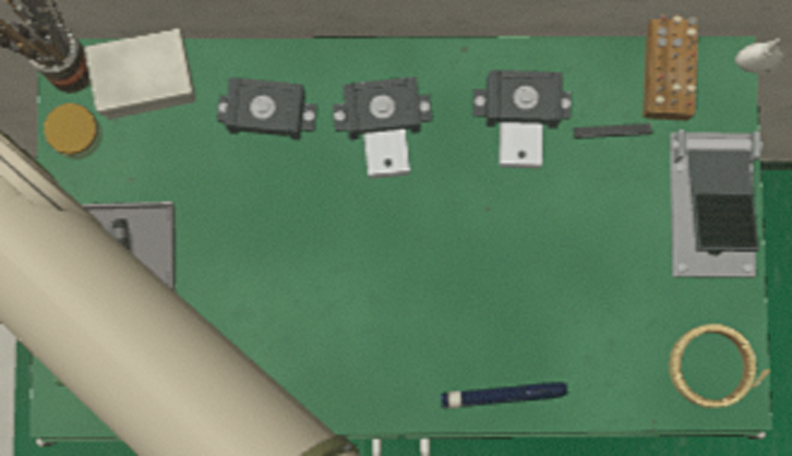

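P2 and P3 stand in their bridges, and the pad is at about full-image px (452,232.5). Checking P1 in the tray and locating the pad.

```bash
python3 - <<'E'
from h import *
c=cam("wrist"); m=(c["pixels"].min(2)>190).astype(np.uint8)
cs,_=cv2.findContours(m,cv2.RETR_EXTERNAL,cv2.CHAIN_APPROX_NONE)
for k in cs:
    if cv2.contourArea(k)>800:
        P=np.array([ray(c,q[0],.035)[:2]*1000 for q in k],np.float32); r=cv2.minAreaRect(P); print(cv2.boundingRect(k),np.round(r[0],1),np.round(r[1],1),r[2])
t=cam("top")
for q in((697,195),(758,196),(757,250),(697,250)): print(ray(t,(150+q[0]/2.4,140+q[1]/2.4),.066).round(4))
print(row((.55,-.0,.20),165));print(row((.5,-.3,.18),150,0,((.55,0,.2),165)))
E
```

```text
(287, 166, 57, 108) [504.1 320.1] [88.7 43.6] 4.9680914878845215
(283, 53, 68, 54) [398.6 311.9] [44.8 26. ] 79.29837036132812
(412, 0, 71, 238) [424.  410.2] [171.6  22.6] 0.19942213594913483
[ 0.5759 -0.3025  0.066 ]
[ 0.5745 -0.367   0.066 ]
[ 0.5171 -0.3637  0.066 ]
[ 0.5175 -0.3005  0.066 ]
[-0.0465, -0.8072, -0.0596, -0.0025, -0.0007, 0.2227]
[-0.0734, -0.7568, 0.05, 0.0, 0.0, 0.1667]
```

P1 lies flat in the tray at (.504,.320), measuring 88.7 × 43.6 mm at the 35 mm plane. The pad centre is at about (.546,−.333). Closing the fingers and going there.

Call:
apply_moves --motion '[[[0, -0.08, -0.05, 0, 0, 0.02], [-0.01, -0.16, -0.06, 0, 0, 0.04], [-0.02, -0.24, -0.06, 0, 0, 0.06], [-0.03, -0.33, -0.06, 0, 0, 0.08], [-0.04, -0.42, -0.06, 0, 0, 0.11], [-0.04, -0.51, -0.06, 0, 0, 0.14], [-0.047, -0.6, -0.06, 0, 0, 0.17], [-0.047, -0.69, -0.06, 0, 0, 0.2], [-0.047, -0.77, -0.06, 0, 0, 0.22], [-0.047, -0.85, -0.06, 0, 0, 0.24], [-0.047, -0.93, -0.06, 0, 0, 0.26], [-0.047, -1, -0.06, 0, 0, 0.28]]]' --claw -1 --force 40

```text
time: 23.23
position: [0.5565, -0.0789, 0.1997]
eef_rot: [-0.554, -3.09, 0.005]
contact_force: [0.9, 0.1, 0.2]
opening: -0.0002
gripper_force: 0.0
```

```bash
python3 -c "
from h import *
st();print(row((.545,-.334,.13),150))"
```

```text
t 23.23 p [556.5 -78.9 199.7] yaw 159.68 zax [-0.003 -0.003 -1.   ] F [0.9 0.1 0.2] op -0.2 gf 0.0 q [ 0.51  0.26 -0.53  1.65  0.14  1.27  1.17]
[-0.1947, -0.6074, 0.1763, -0.0025, -0.0007, 0.1076]
```

Call:
apply_moves --motion '[[[-0.03, -0.08, 0, 0, 0, 0.02], [-0.06, -0.16, 0.02, 0, 0, 0.04], [-0.09, -0.25, 0.05, 0, 0, 0.06], [-0.12, -0.34, 0.08, 0, 0, 0.08], [-0.15, -0.43, 0.11, 0, 0, 0.1], [-0.17, -0.52, 0.14, 0, 0, 0.108], [-0.19, -0.58, 0.17, 0, 0, 0.108], [-0.195, -0.607, 0.176, 0, 0, 0.108], [-0.195, -0.607, 0.176, 0, 0, 0.108], [-0.195, -0.607, 0.176, 0, 0, 0.108]]]'

```text
time: 24.07
position: [0.5468, -0.3303, 0.1307]
eef_rot: [-0.809, -3.034, 0.003]
contact_force: [0.4, 0.6, 0.6]
opening: 0.0001
gripper_force: 0.0
```

```bash
python3 -c "
from h import *
c=cam('wrist');st();print(row((.543,-.334,.068),150),row((.540,-.334,.034),150))
im=c['pixels'].astype(int);m=((im.max(2)<60)).astype(np.uint8);m[300:]=0
cs,_=cv2.findContours(m,cv2.RETR_EXTERNAL,cv2.CHAIN_APPROX_NONE)
for k in cs:
    if cv2.contourArea(k)>400:
        P=np.array([ray(c,q[0],.066)[:2]*1000 for q in k],np.float32); r=cv2.minAreaRect(P); print(cv2.boundingRect(k),np.round(r[0],1),np.round(r[1],1),r[2])
save(c,'w7.png')"
```

```text
t 24.12 p [ 547.6 -329.3  131.5] yaw 150.24 zax [-0.    -0.002 -1.   ] F [0.9 0.5 0.4] op -0.2 gf 0.0 q [ 0.74  0.46 -0.36  1.53  0.17  1.19  1.4 ]
[0.0042, -0.0157, 0.1588, -0.0009, 0.0004, 0.0026] [0.0108, -0.0193, 0.2438, -0.0009, 0.0004, 0.0026]
(575, 241, 65, 59) [ 646.8 -182.9] [38.7 37.6] 66.85380554199219
(249, 200, 126, 100) [ 549.5 -333.2] [60.1 50.8] 88.88662719726562
```

View pics/w7.png

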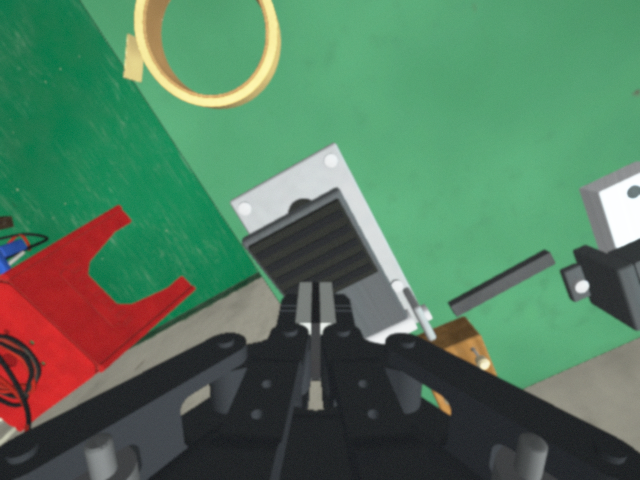

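The fingers are over the pad (px 310,245 under the tips). Pressing in small steps.

Call:
apply_moves --motion '[[[0.002, -0.008, 0.07, 0, 0, 0], [0.004, -0.015, 0.13, 0, 0, 0], [0.004, -0.015, 0.155, 0, 0, 0], [0.005, -0.016, 0.17, 0, 0, 0], [0.006, -0.017, 0.185, 0, 0, 0], [0.007, -0.017, 0.2, 0, 0, 0], [0.008, -0.018, 0.21, 0, 0, 0], [0.009, -0.019, 0.22, 0, 0, 0], [0.01, -0.019, 0.225, 0, 0, 0], [0.01, -0.019, 0.23, 0, 0, 0], [0.01, -0.019, 0.23, 0, 0, 0]]]'

```text
time: 25.03
position: [0.5404, -0.3358, 0.0407]
eef_rot: [0.808, 3.034, -0.005]
contact_force: [-3.7, 2.2, 7.1]
opening: 0.0002
gripper_force: 3.8
```

Call:
apply_moves --motion '[[[0.0, 0, 0.005, 0, 0, 0], [0.0, 0, 0.01, 0, 0, 0], [0, 0, 0.01, 0, 0, 0]]]'

```text
time: 25.28
position: [0.5404, -0.3359, 0.038]
eef_rot: [0.809, 3.034, -0.005]
contact_force: [-7.8, 4.3, 14.7]
opening: 0.0001
gripper_force: 7.3
```

Call:
apply_moves --motion '[[[0.0, 0, 0.006, 0, 0, 0], [0.0, 0, 0.006, 0, 0, 0], [0, 0, 0.006, 0, 0, 0]]]'

```text
time: 25.53
position: [0.5405, -0.336, 0.0374]
eef_rot: [0.809, 3.034, -0.006]
contact_force: [-14.4, 7.9, 31.5]
opening: -0.0001
gripper_force: 16.0
```

Call:
apply_moves --motion '[[[0, 0, 0, 0, 0, 0], [0, 0, 0, 0, 0, 0], [0, 0, 0, 0, 0, 0], [0, 0, 0, 0, 0, 0], [0, 0, 0, 0, 0, 0], [0, 0, 0, 0, 0, 0], [0, 0, 0, 0, 0, 0], [0, 0, 0, 0, 0, 0], [0, 0, 0, 0, 0, 0], [0, 0, 0, 0, 0, 0], [0, 0, 0, 0, 0, 0], [0, 0, 0, 0, 0, 0]]]'

```text
time: 26.53
position: [0.5405, -0.3359, 0.0374]
eef_rot: [0.809, 3.034, -0.006]
contact_force: [-15.0, 7.9, 31.3]
opening: 0.0001
gripper_force: 15.9
```

It was firmly on the stop (31 N, no further travel) and held for over a second. Now I'll let it come up.

Call:
apply_moves --motion '[[[0, 0, -0.01, 0, 0, 0], [0, 0, -0.025, 0, 0, 0], [0, 0, -0.04, 0, 0, 0], [0, 0, -0.055, 0, 0, 0], [0, 0, -0.07, 0, 0, 0], [0, 0, -0.085, 0, 0, 0], [0, 0, -0.12, 0, 0, 0], [0, 0, -0.2, 0, 0, 0], [0, 0, -0.28, 0, 0, 0], [0, 0, -0.36, 0, 0, 0], [0, 0, -0.4, 0, 0, 0], [0, 0, -0.4, 0, 0, 0]]]'

```text
time: 27.53
position: [0.5407, -0.3367, 0.1983]
eef_rot: [0.809, 3.03, -0.008]
contact_force: [0.6, -0.8, 0.5]
opening: -0.0003
gripper_force: 0.0
```

```bash
python3 -c "
from h import *
st();plates(.022);t=cam('top');save(t,'t3.png',(150,140,480,330),2.4)"
```

```text
t 27.53 p [ 540.7 -336.7  198.3] yaw 150.1 zax [ 0.004 -0.006 -1.   ] F [ 0.6 -0.8  0.5] op -0.3 gf 0.0 q [ 0.76  0.4  -0.36  1.46  0.15  1.3   1.43]
plate [633.8  25.3] [45.1 44.6] 6.0
plate [ 642.4 -121.7] [45.2 44.1] 85.2
```

View pics/t3.png

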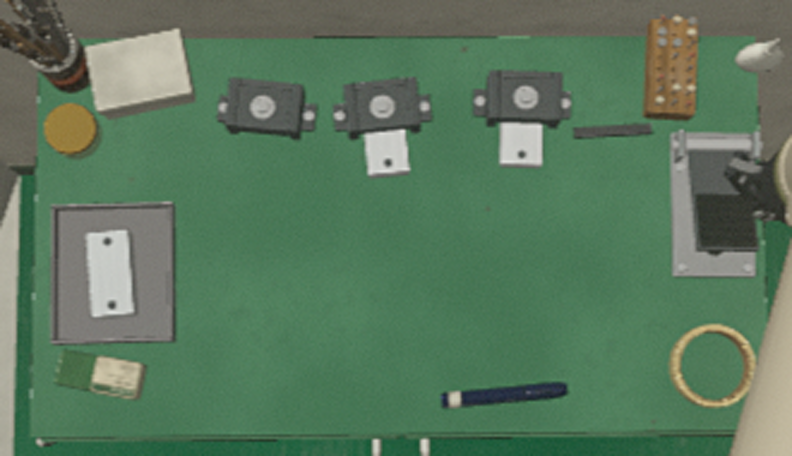

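Both fitted plates stand out 45.1–45.2 mm, P1 lies in the tray, the treadle pad is back up, and nothing else has moved. Handing in.

```bash
python3 -c "
from h import *
print(robot.hand_in())"
```

```text
the job is handed in; nothing more can be done
None
```

The job is handed in, though no verdict came back: the 21 mm plate is home in the right bridge, the 26 mm plate in the middle one, and the 31 mm plate flat in the tray; the left bridge stays empty because no 16 mm plate was there, and the treadle was pressed to its stop, held over a second and released.

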